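# Pulse the bar grinder with its bayonet lid

## Task

Reset the bar grinder by pressing its hinged pedal fully down to the stop and letting it spring back up. Then take the bayonet lid (the one with the bar handle, not the jar lid with the round knob), set it down into the grinder's mouth with its pins through the notches, and twist it clockwise to the halfway pulse position, where the bar handle points at the two index ribs, never on to the lock click. Finish while still gripping the lid and holding it there against its spring, and leave everything else on the counter where it stands.

Things in the scene. Friction and masses are not known exactly. Their poses are not given: they have to be found in the camera images.
- lid_grip (a point): loose bayonet lid, upright on the counter: this point is on its axis in its bar handle, 22 mm above the flange top, 46 mm above the lid's underside, 14 mm below the handle's top. Handle: upright flat-sided bar 64 long (lid x) x 16 thick (lid y) x 36 mm high, standing on the flange. z up; half a turn gives the same lid; 120 to 225 g
- lid: same lid, origin at the centre of its underside. Steel flange 86 across, 6 thick; below it a round plug 61 across, 18 long, bevelled foot; two round pins, 10 mm thick, stick out of the plug along the lid's +x and -x (under the handle's ends), 80 mm tip to tip, centre lines 13 mm below the flange's underside
- mouth (a point): centre of the top face of the grinder's mouth, 150 mm above the counter; z up, x along the two entry notches. Lip 6 mm thick round a hole 67 mm across; notches 16 mm wide at +x and -x, open to 43 mm radius, take the lid's pins; hollow below. Fitted, the flange lies on the lip (lid_grip 28 mm above this point), pins 2 mm under the lip
- grinder: the grinder, bolted down: steel mill 93 mm across, origin under its axis, axes as the mouth's. The fitted lid turns clockwise (from above) only. Two upright index ribs 6 mm wide outside the rim, 35 degrees (0.61 rad) clockwise from +x and from -x, mark halfway. The lock is felt from 52 degrees (0.91 rad) and clicks at 62 (1.08 rad). Foot plate 120 x 250 mm reaches to -y
- pulse_ring (a joint): sprung ring inside the mouth, pushed round by the lid's pins, rad: 0 at rest, grows as the lid turns clockwise. The pins reach it after about 0.1 rad of free turn from the notches, so it reads about 0.5 when the handle is at the index ribs. Its spring (0.05 N m at 0, 0.11 N m halfway) turns the lid back if let go
- pedal_pad (a point): top middle of the pad of the pedal, a steel plate 60 wide, 100 mm long, hinged on the foot plate and sloping up away from the mill along the grinder's -y. At rest 49 mm above the counter, 161 mm from the mill's axis; 80 mm from the hinge line (parallel to the grinder's x). To the stop it comes down about 20 mm and moves about 4 mm outward (-y)
- pedal (a joint): pedal angle, rad: 0 at rest (up), 0.25 at its stop (down, level). Springs back by itself; it takes about 5 N at the pad to start and 10 N at the stop
- jar_lid: a second, similar lid of an ordinary jar, 88 mm across, with a small ROUND knob and no pins: not wanted; bystander, origin at the centre of its underside, to be left where it stands
- tumbler: glass tumbler, 76 mm across, 90 mm high; bystander, origin at the centre of its underside, to be left where it stands
- shaker: steel cocktail shaker, 86 mm across, 208 mm high; bystander, origin at the centre of its underside, to be left where it stands
- jigger: copper hour-glass measure, 46 mm across, 82 mm high; bystander, origin at the centre of its underside, to be left where it stands
- coasters: stack of round cork coasters, 94 mm across, 16 mm high; bystander, origin at the centre of its underside, to be left where it stands
- chalk_a: cue chalk cube, 22 mm; bystander, origin at the centre of its underside, to be left where it stands
- chalk_b: cue chalk cube, 22 mm; bystander, origin at the centre of its underside, to be left where it stands

How it is judged:
On the way, in this order (a step that is already met when the one before it is completed fails the run):
1. the pedal is pressed down to its stop (value of joint pedal above 0.225 rad), for 0.1 s.
2. the pedal is back up and the lid sits in the mouth, pins through the notches, flange on the lip (value of joint pedal below 0.04 rad and horizontal distance between lid_grip and mouth below 0.006 m and z of lid_grip in the frame of mouth below 0.032 m and angle between lid_grip's own z axis and vertical below 0.1 rad), for 0.1 s.
At the end, for the whole second after the job is handed in: lid seated on the lip (within 6 mm of centre, at most 4 mm high, upright within 0.1 rad), turned 27 to 43 degrees (0.47 to 0.75 rad) clockwise from the notches, still, ring at 0.3 to 0.75 rad, fingers gripping it with over 2 N, pedal back up (below 0.04 rad) (all of step 2 and angle between the x axis of lid_grip and the x axis of mouth, either way round between 0.47 and 0.75 rad and value of joint pulse_ring between 0.3 and 0.75 rad and contact force between the fingers and lid above 2 N and angular speed of lid below 0.15 rad/s); the arm keeps its last pose, push and grip.
It fails at once if the lid is turned on to the lock click ((horizontal distance between lid_grip and mouth below 0.006 m and z of lid_grip in the frame of mouth below 0.032 m and angle between lid_grip's own z axis and vertical below 0.1 rad) and angle between the x axis of lid_grip and the x axis of mouth, either way round above 1.05 rad).
It fails at once if another thing on the counter is pushed aside or knocked over (distance of any of jar_lid, tumbler, shaker, jigger, coasters, chalk_a, chalk_b from where it was at the start of the episode above 0.03 m).
It also fails if it takes over 64 s, if anything falls off the work surface, if the arm or the gripper's body presses on something with over 40 N, if the wrist force passes 120 N, or if a joint passes its speed limit or range.

## Robot

A 7-joint arm with a two-finger parallel gripper is mounted at the origin on the work surface. World frame = base frame: x ahead of the robot, y to its left, z up, the work surface at z = 0. Lengths are in m, angles in rad, forces in N, time in s.
With the tool pointing down it reaches from about 0.425 to 0.875 m from the base axis. Payload 9.9 kg.
Tool frame: the origin (TCP) lies at the very end of the fingers, on their centre line; the grasp point (between the pads) lies 19 mm behind it (manip.grip_point_offset is the z of the grasp point in the tool frame, in m); z points along the fingers, y is the line along which they close (so a half turn about z gives the same grasp; the last joint's range is limited). The gripper opens to 85 mm and grips with 20 to 120 N. Pads are 22 mm wide; open, the fingers measure 114 mm over their backs; the gripper's body (76 mm by 85 mm) begins 54 mm behind the grasp point. The pads swing forward as they close: fully open they stand 13 mm farther back than shut.
Start: joints at [-1.309, 0.576, 0.025, 1.437, -0.015, 1.129, -0.057], TCP at [0.229, 0.635, 0.231] pointing down, gripper open.
Joint ranges: [-2.76, 2.76], [-0.34, 2.15], [-1.52, 1.57], [0.19, 2.46], [-1.09, 4.23], [0.17, 1.99], [-2.82, 2.82]. Speed limits (rad/s): [2.22, 2.22, 3.01, 3.01, 3.14, 3.14, 3.14].

## Interface

Orientations are given as a unit quaternion [w, x, y, z].
In Python, from workcell import manip gives the robot as it stands. The module is installed in compiled form; this text tells all that it offers.
- The arm moves only by the shell command python3 -m crank 'ROWS' [FORCE]. ROWS is JSON, a list that holds one entry, the list of rows, each a list of 7 numbers: the turn, a rotation vector about the tool's x, y, z in units of 6 degrees (1.0 is 6 degrees), then the shift along the tool's x, y, z in units of 30 mm (1.0 is 30 mm), then the opening, from 0 (shut) to 1 (fully open). In form: [[[wx, wy, wz, tx, ty, tz, fingers], ...]]. A call has 1 to 5 rows; each row is the pose to reach, as a shift and turn from the pose commanded when the call began, along the tool's axes at that moment; what a row does not reach only later rows make up. A row lasts 1/10 s, in which the tool goes at most 50 mm and 8.59 degrees, less where a joint would pass 70% of its speed; a pose out of reach is approached as far as the arm can. A call with a gripper value outside its range is refused whole. The fingers move at their own pace and stop on an object; FORCE is the grip in N (left out, the last holds). Time passes only in rows, so rows that repeat a pose let the fingers close. It gives the time, the measured TCP pose, the force, the opening and the grip force at its end, in the units of the state.
- manip.observe(): the state, without advancing time (a new reading comes with each control period).
- manip.camera(name): name is "scene" or "top"; returns the picture (420x560x3 uint8, red, green, blue); there is no depth.
- manip.calibration(name): a dict with "mtx" (3x3 intrinsics, pixels), "dist" ([k1, k2, p1, p2, k3] as OpenCV has them; the pictures are not rectified), "R" (3x3) and "t" (3): a world point X has camera coordinates R X + t. Camera axes: x right, y down, z forward; pixel columns grow to the right and rows downward; lengths in m; the calibration is good to about 2 mm. A picture is of the moment at which its call begins. calibration takes no time and is no camera call.
- manip.hand_in(): hands the job in; it is judged then, once.
The state is a dict: "t": time; "joint_positions": joint angles; "dq": joint speeds; "effort": joint torques, N m; "tool_pos": TCP position; "tool_rot": TCP orientation; "ft_force": force on the tool from outside, world axes, zero at the start; "torque": the same for the moment, N m; "width": finger opening in m; "gripper_force": force on a finger pad.
Only numpy, scipy, OpenCV 4.12 (cv2) and the standard library are available. Lean on these libraries where they do the work, as an engineer would, in place of code of your own. Each camera call takes 0.05 s, during which the arm holds its last target. There are 200 camera calls.

## Working session

There is one attempt and no reset: what is moved stays moved. The work goes in short steps, Python scripts to look and compute and a shell command to move; the robot and the scene stay as the last step left them, time stands still between calls to the robot, and variables do not carry over. Pictures are saved under pics/ and viewed, at most 10 in all, crops included, and the job is handed in when it is done.

```bash
mkdir -p pics; python3 - <<'E'
from workcell import manip
import cv2,numpy as np
for n in("scene","top"):
    cv2.imwrite(f"pics/{n}0.png",cv2.cvtColor(manip.camera(n),cv2.COLOR_RGB2BGR))
    c=manip.calibration(n);print(n,c["mtx"].round(1).tolist(),c["dist"],(-c["R"].T@c["t"]).round(3),c["R"].round(3).tolist())
s=manip.observe();print({k:np.round(v,3).tolist() for k,v in s.items()},manip.grip_point_offset)
E
```

```text
scene [[439.3, 0.0, 286.9], [0.0, 439.3, 206.5], [0.0, 0.0, 1.0]] [-0.12768408  0.          0.          0.          0.        ] [ 0.987 -0.67   0.743] [[0.837, 0.547, -0.0], [0.339, -0.519, -0.785], [-0.429, 0.657, -0.62]]
top [[418.3, 0.0, 276.5], [0.0, 418.3, 205.2], [0.0, 0.0, 1.0]] [0.02613425 0.         0.         0.         0.        ] [0.399 0.006 1.082] [[0.008, -1.0, 0.002], [-0.988, -0.009, -0.152], [0.152, -0.001, -0.988]]
{'t': 0.1, 'joint_positions': [-1.309, 0.576, 0.025, 1.438, -0.015, 1.129, -0.056], 'dq': [-0.001, 0.0, 0.001, -0.002, 0.0, -0.001, -0.001], 'effort': [0.006, -76.732, 2.258, -28.66, 0.016, 0.009, -0.0], 'tool_pos': [0.229, 0.635, 0.231], 'tool_rot': [-0.0, 0.172, 0.985, -0.001], 'ft_force': [-0.117, -0.061, -0.561], 'torque': [-0.043, -0.023, 0.046], 'gripper_force': 0.0, 'width': 0.086} -0.0187
```

View pics/scene0.png

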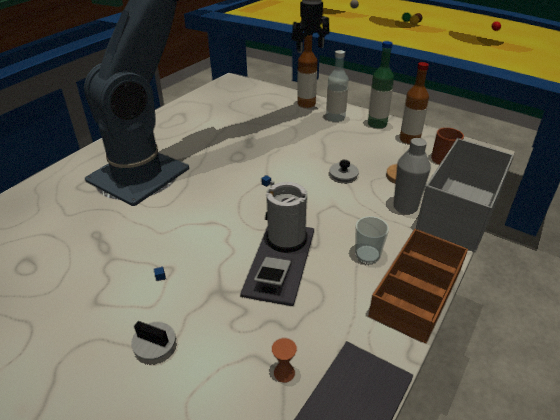

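View pics/top0.png

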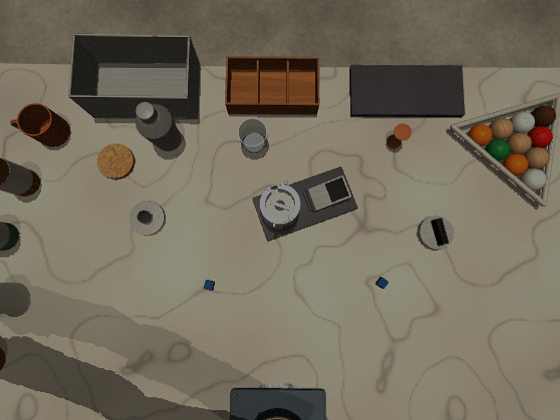

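The scene view shows the lid at (153,340), the grinder at (287,215) and the pedal at (272,272). In the top view the mouth is at about (280,205), the pedal pad at about (328,192) and the bar-handled lid at about (436,232). The jar lid is at (148,218) and the chalks are at (209,285) and (382,283).

```bash
cat > h.py <<'E'
from workcell import manip
import cv2,numpy as np
from scipy.spatial.transform import Rotation as Ro
def ray(n,uv):
    c=manip.calibration(n);p=cv2.undistortPoints(np.array([[uv]],float),np.array(c["mtx"]),np.array(c["dist"]))[0,0]
    return -c["R"].T@c["t"],c["R"].T@np.r_[p,1]
def pt(n,uv,z):
    o,d=ray(n,uv);return o+d*(z-o[2])/d[2]
def proj(n,X):
    c=manip.calibration(n);return cv2.projectPoints(np.array([X],float),cv2.Rodrigues(np.array(c["R"]))[0],np.array(c["t"]),np.array(c["mtx"]),np.array(c["dist"]))[0][0,0]
def goal(xyz,yaw):
    """tool-down goal, tool y (closing line) at world angle yaw; prints shift/turn in row units"""
    s=manip.observe();q=s["tool_rot"];R=Ro.from_quat([q[1],q[2],q[3],q[0]])
    best=None
    for k in(0,np.pi):
        a=yaw+k;y=np.array([np.cos(a),np.sin(a),0]);z=np.array([0,0,-1.]);G=Ro.from_matrix(np.c_[np.cross(y,z),y,z])
        w=(R.inv()*G).as_rotvec()
        if best is None or np.linalg.norm(w)<np.linalg.norm(best):best=w
    print("turn",(np.degrees(best)/6).round(2),"shift",(R.inv().apply(np.array(xyz)-s["tool_pos"])/.03).round(3), "tcp",np.round(s["tool_pos"],4),"t",round(s["t"],2))
E
python3 - <<'E'
from h import *
im=cv2.imread("pics/top0.png")
a=cv2.resize(im[160:245,245:365],None,fx=4,fy=4,interpolation=3)
b=cv2.resize(im[207:257,410:460],None,fx=6,fy=6,interpolation=3)
c=np.zeros((340,790,3),np.uint8);c[:,:480]=a;c[:300,485:785]=b
c=cv2.convertScaleAbs(c,alpha=1.5)
cv2.imwrite("pics/crop1.png",c)
g=cv2.cvtColor(im,cv2.COLOR_BGR2GRAY)
# lid handle: dark blob
m=np.zeros_like(g);m[210:255,412:460]=(g[210:255,412:460]<45)
cs=max(cv2.findContours(m,0,1)[0],key=cv2.contourArea);r=cv2.minAreaRect(cs);bx=cv2.boxPoints(r)
print("handle",r,[pt("top",p,.060)[:2].round(4).tolist() for p in bx])
# plate
m=np.zeros_like(g);m[160:245,250:362]=(g[160:245,250:362]<75)
m[:, :]=cv2.morphologyEx(m,cv2.MORPH_CLOSE,np.ones((15,15)))
cs=max(cv2.findContours(m,0,1)[0],key=cv2.contourArea);r=cv2.minAreaRect(cs);bx=cv2.boxPoints(r)
print("plate",r,[pt("top",p,.008)[:2].round(4).tolist() for p in bx])
for n,p,z in(("mouth",(280,203),.15),("ped",(328,191),.045),("lid",(436,232),.03)):print(n,pt("top",p,z).round(3))
E
```

```text
handle ((439.1792297363281, 231.3773651123047), (26.09850311279297, 10.851484298706055), 74.05460357666016) [[0.5219, -0.3717], [0.5295, -0.3975], [0.4682, -0.4116], [0.4607, -0.3861]]
plate ((303.8578796386719, 201.4612579345703), (49.955718994140625, 96.4362564086914), 70.25315856933594) [[0.5924, 0.0752], [0.6819, -0.1628], [0.5568, -0.2047], [0.4704, 0.0297]]
mouth [ 0.547 -0.002  0.15 ]
ped [ 0.596 -0.124  0.045]
lid [ 0.496 -0.395  0.03 ]
```

View pics/crop1.png

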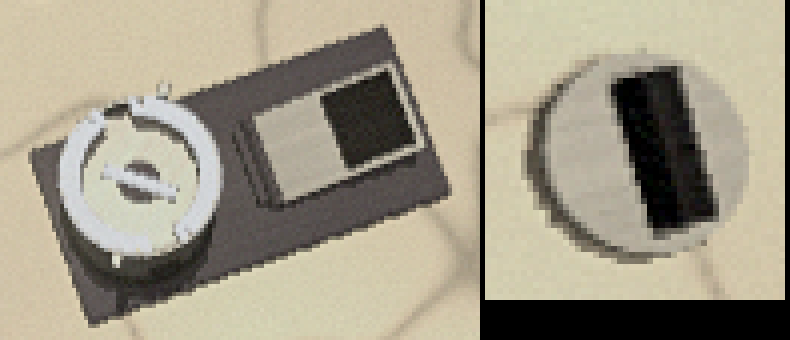

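The crop shows the mouth centre at crop (140,174), i.e. full-frame (280,203.5). The ribs are at crop (163,90) and (117,260), the notches at (123,105) and (158,242), and the pedal's rubber pad at (370,118). The lid's handle runs from (645,70) to (690,230), and its left half is the side face. The plate edges give a grinder yaw of about 20.4°, and the ribs agree at 19.9°.

```bash
python3 - <<'E'
from h import *
im=cv2.imread("pics/top0.png");g=cv2.cvtColor(im,cv2.COLOR_BGR2GRAY);hsv=cv2.cvtColor(im,cv2.COLOR_BGR2HSV)
m=np.zeros_like(g);sl=np.s_[178:228,256:304]
m[sl]=((g[sl]>120)&(hsv[sl][...,1]<40));
m=cv2.morphologyEx(m,cv2.MORPH_OPEN,np.ones((3,3)))
cs=max(cv2.findContours(m,0,1)[0],key=cv2.contourArea)
print("lip",cv2.minEnclosingCircle(cs),cv2.fitEllipse(cs))
for u in(cv2.minEnclosingCircle(cs)[0],cv2.fitEllipse(cs)[0],(280,203.5)):print(pt("top",u,.15).round(4))
d=lambda x,y:(245.+x/4,160+y/4)
a,b=pt("top",d(163,90),.15),pt("top",d(117,260),.15);print("ribs",a,b,np.degrees(np.arctan2(*(a-b)[[1,0]]))+35)
print("pad",pt("top",d(370,118),.047))
for n in((382,283),(209,285)):print("chalk",pt("top",n,.02).round(3))
goal([.605,-.155,.231],np.radians(103))
E
```

```text
lip ((279.5116271972656, 203.06976318359375), 20.37076759338379) ((279.45782470703125, 204.65953063964844), (35.0735969543457, 37.200294494628906), 54.347076416015625)
[ 0.5473 -0.0008  0.15  ]
[ 0.5436 -0.0007  0.15  ]
[ 0.5463 -0.0019  0.15  ]
ribs [ 0.59476062 -0.01461123  0.15      ] [0.49746487 0.01064281 0.15      ] 20.449427396495302
pad [ 0.59947954 -0.14732499  0.047     ]
chalk [ 0.368 -0.259  0.02 ]
chalk [0.36  0.172 0.02 ]
turn [-0.01 -0.   -5.47] shift [-2.0723e+01 -2.0513e+01  1.7000e-02] tcp [0.2286 0.6347 0.2305] t 0.1
```

```bash
C="python3 -m crank"; $C '[[[0,0,-1,-1.1,-1.1,0,0.5],[0,0,-2,-2.2,-2.2,0,0.3],[0,0,-3,-3.3,-3.3,0,0],[0,0,-4,-4.4,-4.4,0,0],[0,0,-5.45,-5.5,-5.5,0,0]]]'; python3 -c "
from h import *
goal([.605,-.155,.231],np.radians(103))"
```

```text
t: 0.6
tool_pos: [0.3285, 0.4219, 0.231]
tool_rot: [-0.0, -0.114, 0.994, -0.0]
ft_force: [1.5, 0.4, 0.7]
width: 0.0122
gripper_force: 0.0
turn [-0.01 -0.    0.01] shift [-4.6350e+00 -2.0816e+01  1.2000e-02] tcp [0.3285 0.4219 0.231 ] t 0.6
```

```bash
C="python3 -m crank"; $C '[[[0,0,0,-0.35,-1.55,0,0],[0,0,0,-0.7,-3.1,0,0],[0,0,0,-1.05,-4.65,0,0],[0,0,0,-1.4,-6.2,0,0],[0,0,0,-1.75,-7.75,0,0]]]'; $C '[[[0,0,0,-0.35,-1.55,0,0],[0,0,0,-0.7,-3.1,0,0],[0,0,0,-1.05,-4.65,0,0],[0,0,0,-1.4,-6.2,0,0],[0,0,0,-1.75,-7.75,0,0]]]';  python3 -c "
from h import *
goal([.603,-.153,.06],np.radians(103))"
```

```text
t: 1.1
tool_pos: [0.4311, 0.2068, 0.2313]
tool_rot: [-0.0, -0.111, 0.994, -0.0]
ft_force: [0.2, 0.4, -0.4]
width: 0.0002
gripper_force: 0.0
t: 1.6
tool_pos: [0.5337, -0.0082, 0.2312]
tool_rot: [-0.0, -0.111, 0.994, 0.0]
ft_force: [0.7, 0.7, -0.0]
width: 0.0
gripper_force: 0.0
turn [ 0.   -0.   -0.03] shift [-1.184 -5.217  5.706] tcp [ 0.5337 -0.0082  0.2312] t 1.6
```

```bash
C="python3 -m crank"; $C '[[[0,0,0,-0.35,-1.5,0,0],[0,0,0,-0.7,-3,0,0],[0,0,0,-1,-4.4,0,0],[0,0,0,-1,-4.4,0,0]]]'; python3 -c "
from h import *
goal([.603,-.153,.06],np.radians(103))"
```

```text
t: 2.0
tool_pos: [0.5925, -0.1356, 0.2306]
tool_rot: [-0.0, -0.107, 0.994, -0.002]
ft_force: [0.7, -0.3, -0.1]
width: -0.0001
gripper_force: 0.0
turn [-0.03 -0.01 -0.11] shift [-0.224 -0.62   5.688] tcp [ 0.5925 -0.1356  0.2306] t 2.0
```

```bash
C="python3 -m crank"; $C '[[[0,0,-0.1,-0.2,-0.6,1.5,0],[0,0,-0.1,-0.2,-0.65,3,0],[0,0,-0.1,-0.2,-0.65,4.5,0],[0,0,-0.1,-0.2,-0.65,5.6,0],[0,0,-0.1,-0.2,-0.65,5.6,0]]]'; $C '[[[0,0,0,0,0,0.3,0],[0,0,0,0,0,0.6,0],[0,0,0,0,0.05,0.8,0],[0,0,0,0,0.05,0.95,0],[0,0,0,0,0,1.05,0]]]'; python3 -c "
from h import *
goal([.603,-.153,.028],np.radians(103))"
```

```text
t: 2.5
tool_pos: [0.5986, -0.1449, 0.0588]
tool_rot: [-0.004, -0.117, 0.993, 0.001]
ft_force: [-1.0, 0.7, 0.5]
width: 0.0003
gripper_force: 0.0
t: 3.0
tool_pos: [0.6036, -0.1465, 0.0336]
tool_rot: [0.002, -0.116, 0.993, -0.001]
ft_force: [-0.2, 1.5, 7.6]
width: 0.0
gripper_force: 4.2
turn [-0.02  0.04  0.06] shift [ 0.072 -0.207  0.186] tcp [ 0.6036 -0.1465  0.0336] t 3.0
```

```bash
C="python3 -m crank"; $C '[[[0,0,0,0,0,0.1,0],[0,0,0,0,0,0.2,0],[0,0,0,0,0,0.3,0],[0,0,0,0,0,0.3,0],[0,0,0,0,0,0.3,0]]]'; python3 -c "
from h import *
goal([.603,-.153,.028],np.radians(103));print(manip.observe()['ft_force'])"
```

```text
t: 3.5
tool_pos: [0.6039, -0.1468, 0.0283]
tool_rot: [0.003, -0.116, 0.993, -0.001]
ft_force: [-10.5, 1.1, 44.6]
width: 0.0006
gripper_force: 22.3
turn [-0.02  0.05  0.06] shift [ 0.078 -0.195  0.011] tcp [ 0.6039 -0.1468  0.0283] t 3.5
[-10.49243699   1.11546145  44.5820032 ]
```

```bash
C="python3 -m crank"; $C '[[[0,0,0,0,0,-0.06,0],[0,0,0,0,0,-0.06,0],[0,0,0,0,0,-0.5,0],[0,0,0,0,0,-1.2,0],[0,0,0,0,0,-2.6,0.3]]]'; $C '[[[0,0,0,0,0,-1.4,0.5],[0,0,0,0,0,-2,0.8],[0,0,0,0,0,-2,0.8]]]'; python3 - <<'E'
from h import *
goal([.497,-.397,.17],np.radians(102.9))
im=cv2.cvtColor(manip.camera("scene"),cv2.COLOR_RGB2BGR)
o=cv2.imread("pics/scene0.png");print(cv2.absdiff(o,im)[255:298,250:300].mean())
E
```

```text
t: 4.0
tool_pos: [0.6008, -0.1454, 0.1005]
tool_rot: [-0.001, -0.117, 0.993, 0.001]
ft_force: [1.1, 0.1, -0.3]
width: 0.0133
gripper_force: 0.0
t: 4.3
tool_pos: [0.6041, -0.1465, 0.1652]
tool_rot: [0.004, -0.116, 0.993, -0.001]
ft_force: [0.5, -0.6, -0.3]
width: 0.0579
gripper_force: 0.0
turn [-0.03  0.07  0.08] shift [ 5.402 -7.298 -0.175] tcp [ 0.6041 -0.1465  0.1652] t 4.3
14.903410852713177
```

```bash
C="python3 -m crank"; $C '[[[0,0,0,0.9,-1.2,0,0.7],[0,0,0,1.8,-2.4,0,0.7],[0,0,0,2.7,-3.6,0,0.7],[0,0,0,3.6,-4.8,0,0.7],[0,0,0,4.5,-6,0,0.7]]]'; $C '[[[0,0,0,0.5,-0.7,0,0.7],[0,0,0,0.9,-1.3,0,0.7],[0,0,0,0.9,-1.3,0,0.7],[0,0,0,0.9,-1.3,0,0.7]]]'; python3 - <<'E'
from h import *
goal([.497,-.397,.08],np.radians(102.9))
a=[cv2.cvtColor(manip.camera(n),cv2.COLOR_RGB2BGR) for n in("scene","top")]
c=np.hstack([cv2.resize(a[0][220:380,70:230],(400,400),interpolation=3),cv2.resize(a[1][170:270,390:490],(400,400),interpolation=3)])
cv2.imwrite("pics/c2.png",cv2.convertScaleAbs(c,alpha=1.4))
E
```

```text
t: 4.85
tool_pos: [0.511, -0.3536, 0.1598]
tool_rot: [-0.001, -0.117, 0.993, 0.0]
ft_force: [0.3, -0.4, 0.2]
width: 0.0597
gripper_force: 0.0
t: 5.25
tool_pos: [0.4946, -0.3963, 0.1598]
tool_rot: [-0.0, -0.116, 0.993, 0.001]
ft_force: [1.1, -0.1, -1.3]
width: 0.0597
gripper_force: 0.0
turn [ 0.01 -0.01  0.07] shift [-0.074 -0.044  2.661] tcp [ 0.4946 -0.3963  0.1598] t 5.25
```

View pics/c2.png

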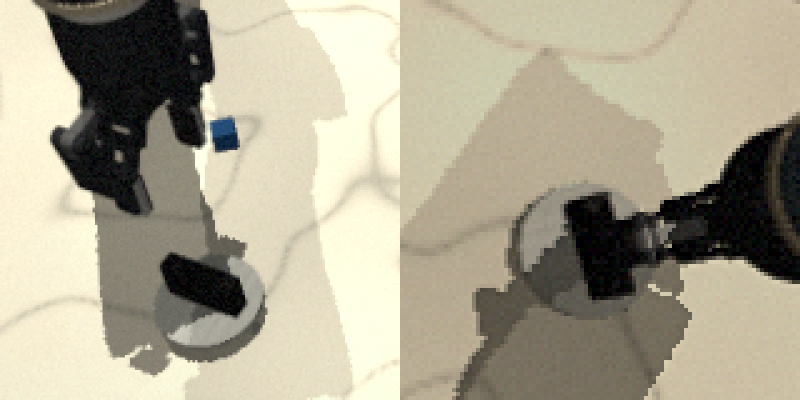

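The lid is unmoved, with its handle top in the scene crop at about (208,272), i.e. full-frame (153,329). The gripper hovers above and slightly to the right of it in both views, as perspective would give. I'll check the projection while descending partway.

```bash
C="python3 -m crank"; $C '[[[0,0,0.05,-0.07,-0.04,1,0.7],[0,0,0.05,-0.07,-0.04,2,0.7],[0,0,0.05,-0.07,-0.04,2.6,0.7],[0,0,0.05,-0.07,-0.04,2.6,0.7]]]'; python3 - <<'E'
from h import *
print(proj("scene",[.497,-.397,.06]),proj("top",[.497,-.397,.06]))
goal([.497,-.397,.029],np.radians(102.9))
a=[cv2.cvtColor(manip.camera(n),cv2.COLOR_RGB2BGR) for n in("scene","top")]
c=np.hstack([cv2.resize(a[0][270:370,100:200],(400,400),interpolation=3),cv2.resize(a[1][180:280,390:490],(400,400),interpolation=3)])
cv2.imwrite("pics/c3.png",cv2.convertScaleAbs(c,alpha=1.6,beta=20))
E
```

```text
t: 5.75
tool_pos: [0.4968, -0.3947, 0.0801]
tool_rot: [-0.002, -0.115, 0.993, 0.002]
ft_force: [-0.4, 0.2, 0.4]
width: 0.06
gripper_force: 0.0
[149.12903308 326.97207061] [441.29327207 230.56117402]
turn [ 0.04 -0.03  0.05] shift [ 0.007 -0.082  1.703] tcp [ 0.4968 -0.3947  0.0801] t 5.75
```

View pics/c3.png

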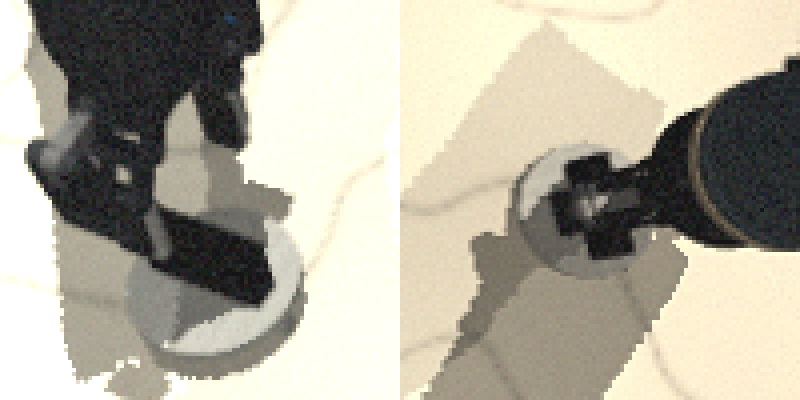

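In the top crop the gripper straddles the handle's middle: ends at (590,155) and (610,255), tool at (597,205). In the scene crop the handle looks a little to the right of what I'd predict, so I'll check the flange numerically in the first pictures.

```bash
python3 - <<'E'
from h import *
for n,box in(("scene",(318,365,125,185)),("top",(207,257,410,460))):
    im=cv2.imread(f"pics/{n}0.png");g=cv2.cvtColor(im,cv2.COLOR_BGR2GRAY)
    y0,y1,x0,x1=box;h=cv2.cvtColor(im,cv2.COLOR_BGR2HSV)
    if n=="scene":
        y0=310
    s=np.s_[y0:y1,x0:x1]
    m=np.zeros_like(g);m[s]=(h[s][...,1]<35)&(g[s]>60)
    d=np.zeros_like(g);d[s]=g[s]<45
    m=cv2.morphologyEx(m|d,cv2.MORPH_CLOSE,np.ones((3,3)))
    c=max(cv2.findContours(m,0,1)[0],key=cv2.contourArea);x=cv2.boundingRect(c);print(n,"all bbox",x,g[340,128:180:4] if n=="scene" else "")
    c=max(cv2.findContours(d,0,1)[0],key=cv2.contourArea);print("handle",cv2.boundingRect(c),c[:,0].min(0),cv2.approxPolyDP(c,1.2,True)[:,0].tolist())
# predicted silhouettes
yaw=np.radians(12.9)
for n in("scene","top"):
    F=[proj(n,[.497+.043*np.cos(a),-.397+.043*np.sin(a),z]) for a in np.linspace(0,6.28,40) for z in(.018,.024)]
    print(n,"flange pred",np.min(F,0),np.max(F,0))
    H=[proj(n,[.497+sx*.032*np.cos(yaw)-sy*.008*np.sin(yaw),-.397+sx*.032*np.sin(yaw)+sy*.008*np.cos(yaw),z]) for sx in(-1,1) for sy in(-1,1) for z in(.024,.06)]
    print("handle pred",np.min(H,0),np.max(H,0))
E
```

```text
scene all bbox (125, 310, 60, 55) [161 132 125 123 105  14   8  11  16   2  60 129 130]
handle (135, 322, 33, 25) [135 322] [[137, 322], [135, 329], [138, 336], [160, 345], [165, 345], [167, 342], [165, 331]]
top all bbox (419, 216, 35, 33) 
handle (431, 218, 17, 28) [431 218] [[441, 218], [431, 221], [438, 245], [447, 242]]
scene flange pred [130.97141776 320.35819777] [175.49141729 358.87394736]
handle pred [132.85603822 318.76026909] [169.10549023 346.51775398]
top flange pred [417.82171918 214.98570334] [452.88528921 249.03261167]
handle pred [429.19175741 217.15606205] [448.13099116 244.95139922]
```

The lid position is consistent in both views to about 2 mm, so I'll descend and grip.

```bash
C="python3 -m crank"; $C '[[[0,0,0.05,0.03,-0.05,0.8,0.7],[0,0,0.05,0.05,-0.07,1.4,0.6],[0,0,0.05,0.05,-0.07,1.67,0.5],[0,0,0.05,0.05,-0.07,1.67,0.3],[0,0,0.05,0.05,-0.07,1.67,0.1]]]' 60; $C '[[[0,0,0,0,0,0,0],[0,0,0,0,0,0,0],[0,0,0,0,0,0,0],[0,0,0,0,0,0,0]]]' 60; $C '[[[0,0,0,0,0,-0.5,0],[0,0,0,0,0,-1.5,0],[0,0,0,0,0,-3,0],[0,0,0,0,0,-4.5,0],[0,0,0,0,0,-5.8,0]]]'; python3 - <<'E'
from h import *
# want lid_grip above mouth: tcp = mouth - but 
goal([.5465,-.0015,.205],np.radians(110.4))
a=[cv2.cvtColor(manip.camera(n),cv2.COLOR_RGB2BGR) for n in("scene","top")]
c=np.hstack([cv2.resize(a[0][120:320,80:280],(400,400),interpolation=3),cv2.resize(a[1][170:270,390:490],(400,400),interpolation=3)])
cv2.imwrite("pics/c4.png",cv2.convertScaleAbs(c,alpha=1.6,beta=20))
E
```

```text
t: 6.35
tool_pos: [0.4971, -0.4, 0.0339]
tool_rot: [0.001, -0.111, 0.994, -0.0]
ft_force: [0.6, 0.3, -3.6]
width: 0.0148
gripper_force: 58.4
t: 6.75
tool_pos: [0.4971, -0.4, 0.0338]
tool_rot: [0.001, -0.111, 0.994, -0.0]
ft_force: [0.2, 1.5, 6.4]
width: 0.0151
gripper_force: 61.7
t: 7.25
tool_pos: [0.4962, -0.3999, 0.2102]
tool_rot: [0.001, -0.111, 0.994, -0.001]
ft_force: [0.3, -0.4, -2.4]
width: 0.0149
gripper_force: 60.4
turn [-0.01  0.01 -1.27] shift [-4.569 12.583  0.16 ] tcp [ 0.4962 -0.3999  0.2102] t 7.25
```

View pics/c4.png

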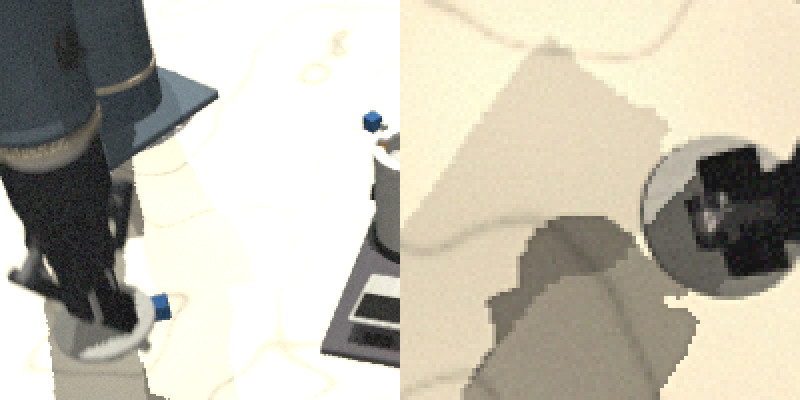

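The lid is held and lifted level. In the top crop its flange is centred at about (715,215), with the gripper on the middle of the handle. Next I'll carry it over the mouth.

```bash
C="python3 -m crank"; $C '[[[0,0,0,-0.35,1,0,0],[0,0,0,-0.9,2.4,0,0],[0,0,0,-1.4,3.8,0,0],[0,0,0,-1.9,5.2,0,0],[0,0,0,-2.4,6.6,0,0]]]'; $C '[[[0,0,-0.3,-0.5,1.4,0,0],[0,0,-0.6,-1,2.8,0,0],[0,0,-0.9,-1.5,4,0,0],[0,0,-1.25,-1.9,5.2,0,0],[0,0,-1.25,-2.1,5.7,0,0]]]'; $C '[[[0,0,0,0,0,0,0],[0,0,0,0,0,0,0],[0,0,0,0,0,0,0]]]'; python3 - <<'E'
from h import *
goal([.5465,-.0015,.205],np.radians(110.4))
E
```

```text
t: 7.85
tool_pos: [0.5222, -0.189, 0.2067]
tool_rot: [-0.0, -0.111, 0.994, 0.0]
ft_force: [0.6, 0.8, -1.2]
width: 0.0149
gripper_force: 60.4
t: 8.35
tool_pos: [0.546, -0.0055, 0.2067]
tool_rot: [-0.0, -0.179, 0.984, 0.001]
ft_force: [-0.6, 0.4, -2.1]
width: 0.015
gripper_force: 60.3
t: 8.65
tool_pos: [0.5461, -0.0116, 0.2067]
tool_rot: [-0.0, -0.175, 0.985, -0.0]
ft_force: [-0.5, -0.1, -2.2]
width: 0.0148
gripper_force: 60.3
turn [-0.01 -0.01 -0.04] shift [-0.13   0.309  0.056] tcp [ 0.5461 -0.0116  0.2067] t 8.65
```

```bash
C="python3 -m crank"; $C '[[[0,0,-0.04,-0.13,0.31,0,0],[0,0,-0.04,-0.13,0.31,0,0],[0,0,-0.04,-0.13,0.31,0,0]]]'; python3 - <<'E'
from h import *
goal([.5465,-.0015,.205],np.radians(110.4))
a=[cv2.cvtColor(manip.camera(n),cv2.COLOR_RGB2BGR) for n in("scene","top")]
for i,n in enumerate(("s1","t1")):cv2.imwrite(f"pics/{n}.png",a[i])
c=np.hstack([cv2.resize(a[0][150:250,237:337],(400,400),interpolation=3),cv2.resize(a[1][150:250,230:330],(400,400),interpolation=3)])
cv2.imwrite("pics/c5.png",cv2.convertScaleAbs(c,alpha=1.4,beta=20))
E
```

```text
t: 8.95
tool_pos: [0.5468, 0.0001, 0.2067]
tool_rot: [-0.0, -0.178, 0.984, 0.0]
ft_force: [1.3, 0.2, -1.5]
width: 0.015
gripper_force: 60.4
turn [ 0.   -0.    0.02] shift [ 0.029 -0.046  0.056] tcp [5.468e-01 1.000e-04 2.067e-01] t 8.95
```

View pics/c5.png

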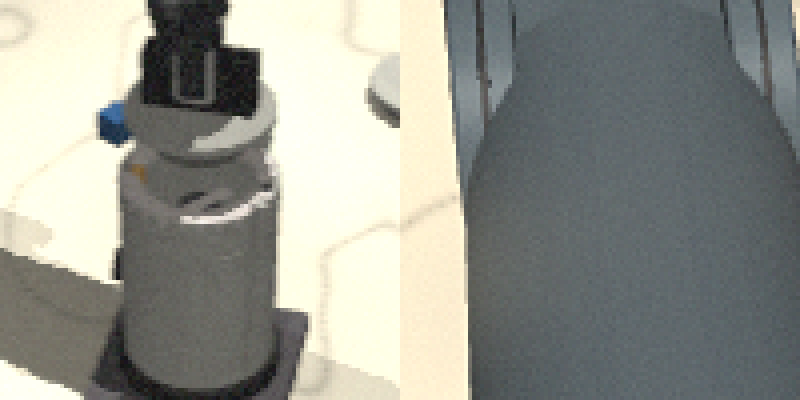

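The top camera is blocked by the arm. In the scene crop the flange spans columns 125–275 (centre 200) and the mill 119–279 (centre 199), so they line up left to right. The lip's front edge is at crop row ~222 (full 205.5) and the flange's lower front edge at ~163 (full 190.8).

```bash
python3 - <<'E'
from h import *
def circ(c,r,z):
    F=np.array([proj("scene",[c[0]+r*np.cos(a),c[1]+r*np.sin(a),z]) for a in np.linspace(0,6.28,90)]);return F.min(0).round(1),F.max(0).round(1)
s=manip.observe()["tool_pos"]
print("lip pred",circ((.5465,-.0015),.0465,.15)); print("flange bot pred",circ(s,.043,s[2]-.034+.018)); print("flange top pred",circ(s,.043,s[2]-.034+.024))
for f in("scene0","s1"):
    im=cv2.imread(f"pics/{f}.png");g=cv2.cvtColor(im,cv2.COLOR_BGR2GRAY)
    print(f);
    for r in(171,176,178,205,210,215):
        if f=="s1" or r>200: print(r,g[r,262:276],g[r,300:312])
    for c in(284,287,290): print(c,"col",g[170:215,c])
E
```

```text
lip pred (array([264.9, 181.1]), array([306. , 205.6]))
flange bot pred (array([266.4, 167.2]), array([305.3, 189.3]))
flange top pred (array([266.3, 165. ]), array([305.4, 187. ]))
scene0
205 [162 163 161 163 133  77  45  45  49  46  56  50  56  55] [ 54  52  53  56  49  51 104 153 163 164 166 164]
210 [163 164 160 163 147  95  44  47  48  50  46  48  51  48] [ 49  52  52  50  49  52 127 162 163 162 165 163]
215 [164 164 142  87   9  34  43  50  52  49  52  51  54  53] [ 55  53  55  51  47  49 126 160 162 162 162 160]
284 col [167 169 166 169 169 170 167 170 167 168 168 167 162 162 165  77  71  51
  53  51  64  55  47  49 120 133 133 130  84  55  91 165 165 165 167 152
  63  57  55  56  57  56  54  59  55]
287 col [170 169 171 169 171 171 169 168 170 168 168 168 159 163 155  77  71  56
  54  52  52  52  53  50 125 133 130 128  56 143 165 145 112 164 164 167
  68  60  53  57  57  56  51  57  58]
290 col [171 171 169 170 167 172 168 170 170 170 168 169 167 168 164  89  70  55
  53  55  50  51  49  52 122 131 131 141 164 166  89  54 139 165 166 150
  58  54  59  57  57  55  53  58  60]
[... 537 characters left out ...]
170 172 172]
215 [172 170 153  89  13  36  47  47  49  54  54  55  55  56] [ 55  58  61  57  57  52 132 169 171 171 170 171]
284 col [  6  14  16  11  21  52   2  33  53  55  55  53  54  52  53  51  54  79
  57  47  33  33  51  55  53  52  52  56  35  24  39  69  70  68 148 137
  64  60  62  59  59  60  57  57  59]
287 col [  6  11   9   3  17  59  22   4  54  58  56  55  54  57  89 119 121  97
  64  45  36  37  52  54  59  50  57  53  20  61  71  69  58  69 147 160
  72  68  62  60  60  60  61  61  60]
290 col [ 40  34  39  39  39  21   0  13  40  54  57  56  57  95 116 120 118  87
  62  46  30  37  54  54  53  53  53  59  69  69  58  23  57  68 151 140
  65  60  59  64  63  57  58  59  62]
```

The scene view says the lid should go about 1–1.5 mm further right and away from the camera. I'll correct that and lower gently while watching the force.

```bash
C="python3 -m crank"; $C '[[[0,0,0,-0.05,0.03,0.2,0],[0,0,0,-0.05,0.03,0.45,0],[0,0,0,-0.05,0.03,0.7,0],[0,0,0,-0.05,0.03,0.85,0],[0,0,0,-0.05,0.03,0.85,0]]]';  $C '[[[0,0,0,0,0,0.08,0],[0,0,0,0,0,0.15,0],[0,0,0,0,0,0.15,0]]]'
```

```text
t: 9.55
tool_pos: [0.5474, 0.0013, 0.1802]
tool_rot: [-0.001, -0.178, 0.984, 0.0]
ft_force: [-0.6, 0.1, -1.8]
width: 0.0149
gripper_force: 60.4
t: 9.85
tool_pos: [0.5479, 0.0014, 0.1766]
tool_rot: [-0.0, -0.178, 0.984, 0.0]
ft_force: [-0.6, -0.7, -1.6]
width: 0.0147
gripper_force: 60.4
```

```bash
C="python3 -m crank"; $C '[[[0,0,0,0,0,0.1,0],[0,0,0,0,0,0.2,0],[0,0,0,0,0,0.28,0],[0,0,0,0,0,0.28,0]]]';  $C '[[[0,0,0,0,0,0.06,0],[0,0,0,0,0,0.1,0],[0,0,0,0,0,0.1,0]]]'
```

```text
t: 10.25
tool_pos: [0.5477, 0.0014, 0.1679]
tool_rot: [-0.0, -0.178, 0.984, 0.0]
ft_force: [-0.5, 0.1, -2.1]
width: 0.0152
gripper_force: 60.4
t: 10.55
tool_pos: [0.548, 0.0015, 0.1658]
tool_rot: [0.0, -0.178, 0.984, -0.0]
ft_force: [-1.6, 0.1, 3.5]
width: 0.0145
gripper_force: 61.1
```

```bash
C="python3 -m crank"; $C '[[[0,0,0,0,0,0.05,0],[0,0,0,0,0,0.05,0],[0,0,0.4,0,0,0.05,0],[0,0,0.8,0,0,0.05,0],[0,0,1.2,0,0,0.05,0]]]' 90;  $C '[[[0,0,0.5,0,0,0,0],[0,0,1,0,0,0,0],[0,0,1.5,0,0,0,0],[0,0,1.5,0,0,0,0]]]'; python3 -c "
from h import *
s=manip.observe();print(s['torque'],s['ft_force']);goal([.548,.0015,.166],np.radians(75.5))"
```

```text
t: 11.05
tool_pos: [0.5489, 0.0013, 0.1658]
tool_rot: [0.002, -0.115, 0.993, -0.0]
ft_force: [-4.1, -0.6, 17.1]
width: 0.0145
gripper_force: 88.8
t: 11.45
tool_pos: [0.5492, 0.0011, 0.1658]
tool_rot: [0.002, -0.037, 0.999, -0.0]
ft_force: [-2.4, -0.2, 17.2]
width: 0.0147
gripper_force: 88.8
[-0.45526971  0.83524634  0.12254424] [-2.35296401 -0.19326243 17.17559938]
turn [-0.    0.03  3.12] shift [ 0.037  0.016 -0.007] tcp [0.5492 0.0011 0.1658] t 11.45
```

```bash
C="python3 -m crank"; $C '[[[0,0,0.7,0,0,-0.02,0],[0,0,1.4,0,0,-0.02,0],[0,0,2.1,0,0,-0.02,0],[0,0,2.8,0,0,-0.02,0],[0,0,3.1,0,0,-0.02,0]]]'; $C '[[[0,0,0,0,0,0,0],[0,0,0,0,0,0,0],[0,0,0,0,0,0,0],[0,0,0,0,0,0,0]]]'; python3 - <<'E'
from h import *
s=manip.observe();print(s['torque'],s['ft_force'],s['gripper_force']);goal([.548,.0015,.166],np.radians(75.5))
a=[cv2.cvtColor(manip.camera(n),cv2.COLOR_RGB2BGR) for n in("scene","top")]
cv2.imwrite("pics/c6.png",cv2.convertScaleAbs(cv2.resize(a[0][160:310,220:370],(600,600),interpolation=3),alpha=1.5,beta=20))
E
```

```text
t: 11.95
tool_pos: [0.5494, 0.0004, 0.1658]
tool_rot: [0.002, 0.126, 0.992, -0.0]
ft_force: [-0.6, -4.0, 9.6]
width: 0.0144
gripper_force: 88.3
t: 12.35
tool_pos: [0.5494, 0.0004, 0.1658]
tool_rot: [0.002, 0.125, 0.992, -0.0]
ft_force: [0.2, -3.4, 9.9]
width: 0.0146
gripper_force: 88.3
[-0.78395285  0.1845274  -0.01021783] [ 0.1998213  -3.43374628  9.91643732] 88.30255508422852
turn [-0.    0.04  0.03] shift [ 0.053  0.026 -0.007] tcp [5.494e-01 4.000e-04 1.658e-01] t 12.35
```

View pics/c6.png

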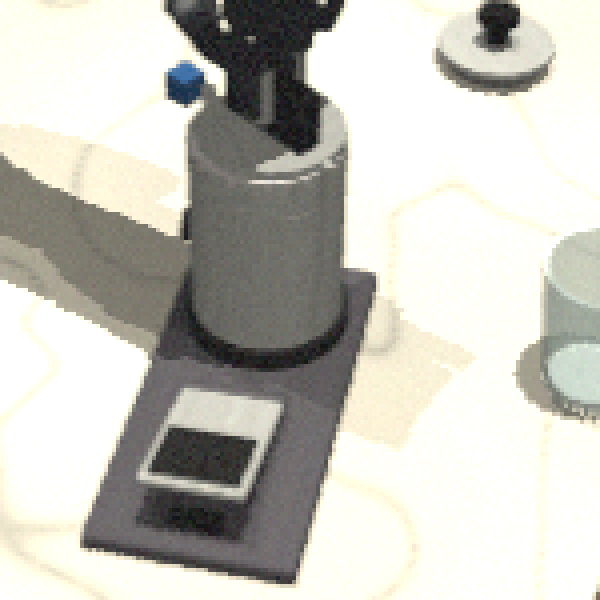

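The lid's flange lies flat on the lip (crop (268,140)), and the pedal is back up (crop (210,440)). The lid is still gripped at 88 N, turned about 35° clockwise and still, so I'm handing in.

```bash
python3 -c "
from workcell import manip
print(manip.hand_in())"
```

```text
the job is handed in; nothing more can be done
None
```

I pressed the pedal to its stop and let it spring back, then seated the bayonet lid and turned it about 35° clockwise to the ribs, still gripped. The job is handed in at about 12.5 s, but no verdict came back.

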